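# Top up the spring-loaded dish dispenser

## Robot

A 7-joint arm with a two-finger parallel gripper is mounted at the origin on the work surface. World frame = base frame: x ahead of the robot, y to its left, z up, the work surface at z = 0. Lengths are in mm, angles in rad, forces in N, time in s.
With the tool pointing down it reaches from about 400 to 900 mm from the base axis. Payload 5.6 kg.
Tool frame: the origin (TCP) lies midway between the tips of the shut fingers; the grasp point (between the pads) lies 19 mm behind it; x points along the fingers, y is the direction in which the jaws open and shut, and the axes are right-handed (so a half turn about x gives the same grasp; the last joint's range is limited). The gripper opens to 92 mm and grips with 3 to 60 N. Pads are 20 mm wide; open, the fingers measure 128 mm over their backs; the gripper's body (75 mm by 189 mm) begins 69 mm behind the grasp point.
Start: joints at [1.277, 0.468, -0.012, 1.603, 0.006, 1.071, -0.056], TCP at [161.274, -629.682, 214.592] pointing down, gripper open.
Joint ranges: [-2.53, 2.53], [-0.31, 2.02], [-1.57, 1.55], [0.28, 2.44], [-1.29, 4.43], [0.15, 1.84], [-2.92, 2.92]. Speed limits (rad/s): [2.57, 2.57, 3.14, 3.14, 3.14, 3.14, 3.14].

## Interface

Orientations are given as a rotation vector (axis times angle).
In Python, from cell import robot, grip, kin, viewer gives the robot as it stands. Calls block until the motion is done:
- robot.movep(position, orientation): joint-space move of the TCP to a pose.
- robot.servo_line(position, feed=150, rotation=None): straight line of the TCP; rotation=None keeps the orientation; feed is the mean speed in mm/s.
- robot.goto_joints(angles): joint-space move.
- grip(opening, newtons=None): opening from 0.0 (shut) to 1.0 (fully open); newtons is the grip in N (None keeps the last); returns when the fingers have stopped.
- robot.hold(seconds).
- kin.ik(position, orientation): joint angles nearest the present ones, or None.
- robot.observe(): the state.
- viewer.read_camera(name): name is "scene" or "top" or "wrist"; returns the picture (420x560x3 uint8, red, green, blue); there is no depth.
- viewer.camera_info(name): a dict with "camera_matrix" (3x3 intrinsics, pixels), "k1" (the pictures are not rectified: a ray, as slopes to the right and down, at radius r is drawn at 1 + k1 r^2 times it, then the intrinsics apply), "R" (3x3) and "t" (3): a world point X has camera coordinates R X + t. Camera axes: x right, y down, z forward; pixel columns grow to the right and rows downward; lengths in mm; the calibration is good to about 2 mm. A picture is of the moment at which its call begins: read the wrist's pose just before it. camera_info takes no time and is no camera call; for the wrist camera it gives the pose at the moment of the call.
A pose or a line that the arm cannot do raises robot.IKError and nothing moves.
- robot.job_done(): hands the job in, once; it reports no verdict.
Trained networks look in the newest picture that a camera, given by its name, has taken for a name from the list of things; names that differ only in an ending like _2 or _b are one class to them, and where a whole thing is asked for, a point or a joint stands for the part that bears it (a point fixed in the world has none). Each returns a list of dicts, best first, with "confidence" (0 to 1); they miss things now and then, are a little off and sometimes report something else, mostly with a low value. They report only what shows in the picture. A call takes as long as a camera call. They do not tell look-alikes from the thing itself.
- viewer.silhouettes(name, camera): "mask" (420x560 bool, what is visible of it).
- viewer.pinpoint(name, camera): "at" ([x, y, z] in mm, in the coordinates of the camera as it stood for that picture, good to about 4 mm: a listed point, or the origin of a listed thing).
The state is a dict: "t": time; "joints": joint angles; "joint_velocities": joint speeds; "joint_torque": joint torques, N m; "tcp_pos": TCP position; "tcp_rot": TCP orientation; "contact_force": force on the tool from outside, world axes, zero at the start; "wrist_torque": the same for the moment, N m; "grip_width": opening from 0.0 (shut) to 1.0 (fully open).
Only numpy, scipy, OpenCV 4.12 (cv2) and the standard library are available. Lean on these libraries where they do the work, as an engineer would, in place of code of your own. Each camera call takes 0.05 s, during which the arm holds its last target. There are 200 camera calls.

## Task

Load the spring-loaded dish dispenser: first the black dish, then the white dish on top of it. Lay each one in flat with its recess up and press it down until both red catches snap over its rim, so that white lies on black on the blue dish already inside. Leave the other things on the counter where they stand.

Things in the scene. Friction and masses are not known exactly. Their poses are not given: they have to be found in the camera images.
- dispenser: Fixed spring-loaded dish dispenser: base 190 (x) x 100 (y) x 12 mm, well 115 (x) x 67 (y) mm for dishes lying flat, long side along x, either way round. Origin on the counter under the well's centre, z up. At each x end two posts with flared tops, up to 158 mm above the counter; the long sides are low flared cheeks up to 108 mm: fingers can straddle a dish along y only above them.
- catch_level (a point): Middle of the well at the height of the flat undersides of the two catches, 106 mm above the counter; axes as the dispenser's. The catches' sloped tops are 109 to 123 mm up: a dish put in from above comes to rest on them, underside about 118 mm above the counter, and does not sink further by its own weight.
- platform (a joint): Orange platform under the pile: how far it has sunk, m, 0 (top) to 0.062; spring 6 N at the top plus 120 N/m. With n dishes under the catches it stands about (n - 1) x 0.020. Pressing a dish down at its middle (up to about 20 N) sinks the pile too; rim pressed to about 100 mm above the counter, the catches snap over it; let go, the pile springs up against them.
- catch_front (a joint): Red sprung catch at the middle of the dispenser's -x end: how far it is pushed outwards, m; 0 = sticking fully (7 mm) into the well, 0.013 at most; spring 2 to 4 N. A dish pressed down past its sloped top pushes it aside.
- catch_back (a joint): Red sprung catch at the +x end, the same.
- blue_dish_mid (a point): Blue dish, already in the dispenser just under the catches at the start. 110 x 60 mm, 20 mm tall, flat underside, 4 mm rim round a recess 102 x 52 mm, 12 mm deep; 0.16 kg. Point: its centre, 10 mm above the underside; x along the 110 mm, y along the 60 mm side, z up out of the recess.
- black_dish_mid (a point): Matt black dish, at the start flat on the counter, recess up, a long side 4 to 8 mm from the wooden crate's face: too close for a finger; drag it away (shut fingers in its recess, against its rim) before gripping it. 110 x 60 mm, 20 mm tall, flat underside, 4 mm rim round a recess 102 x 52 mm, 12 mm deep; 0.16 kg. Point: its centre, 10 mm above the underside; x along the 110 mm, y along the 60 mm side, z up out of the recess.
- white_dish_mid (a point): White glazed dish, at the start flat on the counter, recess up, in front of the steel pan. 110 x 60 mm, 20 mm tall, flat underside, 4 mm rim round a recess 102 x 52 mm, 12 mm deep; 0.16 kg. Point: its centre, 10 mm above the underside; x along the 110 mm, y along the 60 mm side, z up out of the recess.
- crate_face (a point): Fixed wooden crate of green peppers, 160 (x) x 220 (y) x 50 mm tall; point: middle of the top edge of its face towards the robot; x points from that face into the crate, y along the face.
- pan: Fixed steel draining pan with pieces on a rack, 170 (x) x 230 (y) mm, 57 mm tall; origin under its centre.
- bottle: Bystander: amber glass bottle with red cap, 56 mm across, 170 mm tall; origin under its centre.
- stick_pot: Bystander: steel pot holding chopsticks, 68 mm across, 100 mm tall, sticks up to 210 mm; origin under its centre.
- tongs: Bystander: tongs with wooden handles, lying, 210 x 45 mm, 12 mm tall, long side along x; origin on the counter under its middle.
- bowl: Bystander: dark wooden bowl, 100 mm across, 45 mm tall; origin under its centre.
- shaker: Bystander: small glass shaker with green cap, 38 mm across, 70 mm tall, standing in front of the black dish; origin under its centre.
- jar: Bystander: brown jar with dark lid, 52 mm across, 65 mm tall; origin under its centre.
Things that resemble listed ones, but are neither listed nor needed, are in the scene too. Of the things shaped like the part that bears blue_dish_mid, the blue one is meant. There is more than one size of the part that bears white_dish_mid; the job needs the larger.

How it is judged (in metres and radians):
On the way, in this order (a step that is already met when the one before it is completed fails the run):
1. the black dish is in the dispenser, below both catches, which have snapped back (x of black_dish_mid in the frame of dispenser between -0.008 and 0.008 m and y of black_dish_mid in the frame of dispenser between -0.008 and 0.008 m and z of black_dish_mid in the frame of dispenser between 0.045 and 0.0985 m and angle between black_dish_mid's own z axis and vertical below 0.08 rad and value of joint each of catch_front, catch_back below 0.003 m), for 0.2 s.
2. the white dish is in the dispenser, below both catches, which have snapped back (x of white_dish_mid in the frame of dispenser between -0.008 and 0.008 m and y of white_dish_mid in the frame of dispenser between -0.008 and 0.008 m and z of white_dish_mid in the frame of dispenser between 0.045 and 0.0985 m and angle between white_dish_mid's own z axis and vertical below 0.08 rad and value of joint each of catch_front, catch_back below 0.003 m), for 0.2 s.
At the end, for the whole second after the job is handed in: White on black on blue, all flat (within 0.08 rad), recess up, within 8 mm of the middle of the well and at rest, the white rim under the catches (dish centres about 96, 76 and 56 mm above the counter, at most 2.5 mm higher or 16 mm lower), both catches back in the well to within 3 mm (x of white_dish_mid in the frame of dispenser between -0.008 and 0.008 m and y of white_dish_mid in the frame of dispenser between -0.008 and 0.008 m and z of white_dish_mid in the frame of dispenser between 0.08 and 0.0985 m and angle between each of white_dish_mid, black_dish_mid, blue_dish_mid's own z axis and vertical below 0.08 rad and x of black_dish_mid in the frame of dispenser between -0.008 and 0.008 m and y of black_dish_mid in the frame of dispenser between -0.008 and 0.008 m and z of black_dish_mid in the frame of dispenser between 0.06 and 0.0785 m and x of blue_dish_mid in the frame of dispenser between -0.008 and 0.008 m and y of blue_dish_mid in the frame of dispenser between -0.008 and 0.008 m and z of blue_dish_mid in the frame of dispenser between 0.04 and 0.0585 m and value of joint each of catch_front, catch_back below 0.003 m and velocity of joint platform between -0.01 and 0.01 m/s); the robot touches nothing.
It fails at once if one of the bystanders (bottle, stick pot, tongs, bowl, shaker, jar) is shifted by more than 30 mm (distance of any of bottle, stick_pot, tongs, bowl, shaker, jar from where it was at the start of the episode above 0.03 m).
It fails at once if one of the bystanders is knocked over (angle between any of bottle, stick_pot, tongs, bowl, shaker, jar's own z axis and vertical above 0.5 rad).
It also fails if it takes over 72 s, if anything falls off the work surface, if the arm or the gripper's body presses on something with over 40 N, if the wrist force passes 120 N, or if a joint passes its speed limit or range.

## Working session

There is one attempt and no reset: what is moved stays moved. The work goes in short steps, each a Python script; the robot and the scene stay as the last script left them, time stands still between calls to the robot, and variables do not carry over. Pictures are saved under pics/ and viewed, about 8 in all and at most 12, crops included, and the job is handed in when it is done.

```bash
ls; mkdir -p pics; cat > h.py <<'E'
import numpy as np, cv2
from cell import robot, grip, kin, viewer
from scipy.spatial.transform import Rotation as Rn
def snap(cam, fn=None):
    ci=viewer.camera_info(cam); im=viewer.read_camera(cam)
    if fn: cv2.imwrite('pics/'+fn, im[:,:,::-1])
    return im,ci
def ray(ci,u,v):
    K=np.array(ci['camera_matrix']); d=np.array([(u-K[0,2])/K[0,0],(v-K[1,2])/K[1,1]]); p=d.copy()
    for _ in range(20): p=d/(1+ci['k1']*(p@p))
    R=np.array(ci['R']); return -R.T@np.array(ci['t']), R.T@np.array([p[0],p[1],1.])
def pix2w(ci,u,v,z):
    o,d=ray(ci,u,v); return o+d*(z-o[2])/d[2]
def proj(ci,X):
    c=np.array(ci['R'])@X+np.array(ci['t']); p=c[:2]/c[2]; p=p*(1+ci['k1']*(p@p)); K=np.array(ci['camera_matrix'])
    return K[0,0]*p[0]+K[0,2],K[1,1]*p[1]+K[1,2]
def cam2w(ci,a): return np.array(ci['R']).T@(np.array(a)-np.array(ci['t']))
def down(yaw):  # tool x down, jaw axis y at yaw in world
    x=np.array([0,0,-1.]); y=np.array([np.cos(yaw),np.sin(yaw),0]); return Rn.from_matrix(np.c_[x,y,np.cross(x,y)]).as_rotvec()
E
python3 - <<'E'
from h import *
for c in ('top','scene'):
    im,ci=snap(c,c+'1.png')
    print(c, np.round(-np.array(ci['R']).T@ci['t']))
    for n in ['dispenser','blue_dish_mid','black_dish_mid','white_dish_mid','crate_face','pan','bottle','stick_pot','tongs','bowl','shaker','jar']:
        for d in viewer.pinpoint(n,c):
            w=cam2w(ci,d['at']); print(n,round(d['confidence'],2),np.round(w),np.round(proj(ci,w)))
o=robot.observe(); print(o['t'],o['tcp_rot'],Rn.from_rotvec(o['tcp_rot']).as_matrix().round(2))
E
```

```text
pics
top [ 256.  -35. 1472.]
dispenser 0.82 [530. -49.   0.] [284. 221.]
blue_dish_mid 0.89 [437. 150.   8.] [218. 250.]
blue_dish_mid 0.71 [530. -51.  95.] [285. 215.]
blue_dish_mid 0.63 [ 334. -156.    7.] [319. 286.]
blue_dish_mid 0.25 [532. -48.   2.] [283. 220.]
black_dish_mid 0.43 [778.  76.  -2.] [245. 144.]
white_dish_mid 0.88 [ 397. -436.    9.] [412. 265.]
white_dish_mid 0.65 [ 511. -325.    6.] [374. 228.]
crate_face 0.87 [589. 318.  48.] [163. 197.]
pan 0.75 [ 690. -317.   -1.] [369. 172.]
bottle 0.96 [774. -72.  -0.] [292. 146.]
stick_pot 0.97 [781.  74.  -1.] [246. 143.]
tongs 0.81 [ 282. -350.   -2.] [383. 304.]
bowl 0.87 [274. 328.  -3.] [157. 303.]
shaker 0.63 [408. 330.   4.] [159. 259.]
jar 0.65 [377.   4.  -1.] [266. 271.]
scene [1378.  713.  752.]
dispenser 0.77 [531. -49.   4.] [290. 235.]
blue_dish_mid 0.74 [442. 146.  10.] [371. 247.]
blue_dish_mid 0.66 [532. -50.  93.] [289. 205.]
blue_dish_mid 0.55 [ 333. -156.    9.] [307. 192.]
black_dish_mid 0.67 [550. 310.  11.] [405. 296.]
white_dish_mid 0.69 [ 516. -323.    9.] [223. 196.]
white_dish_mid 0.68 [ 400. -436.    6.] [227. 172.]
crate_face 0.65 [591. 311.  49.] [398. 292.]
pan 0.68 [ 690. -317.    1.] [177. 222.]
bottle 0.58 [772. -76.  -1.] [212. 273.]
bottle 0.34 [ 514. -324.   12.] [223. 195.]
stick_pot 0.97 [777.  70.   3.] [254. 301.]
tongs 0.79 [ 287. -354.   -4.] [270. 171.]
bowl 0.64 [277. 327.  -1.] [468. 250.]
shaker 0.83 [409. 325.   0.] [442. 274.]
jar 0.67 [375.  10.  -3.] [344. 221.]
1.3 [ 2.08793979  0.26305299 -2.08800517] [[-0.    0.25 -0.97]
 [-0.   -0.97 -0.25]
 [-1.    0.    0.  ]]
```

```bash
python3 - <<'E'
import cv2
a=cv2.imread('pics/top1.png'); cv2.imwrite('pics/t1c.png',cv2.resize(a[110:330,130:430],None,fx=2.66,fy=2.66,interpolation=cv2.INTER_CUBIC))
E
```

```text
(no output)
```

View pics/t1c.png

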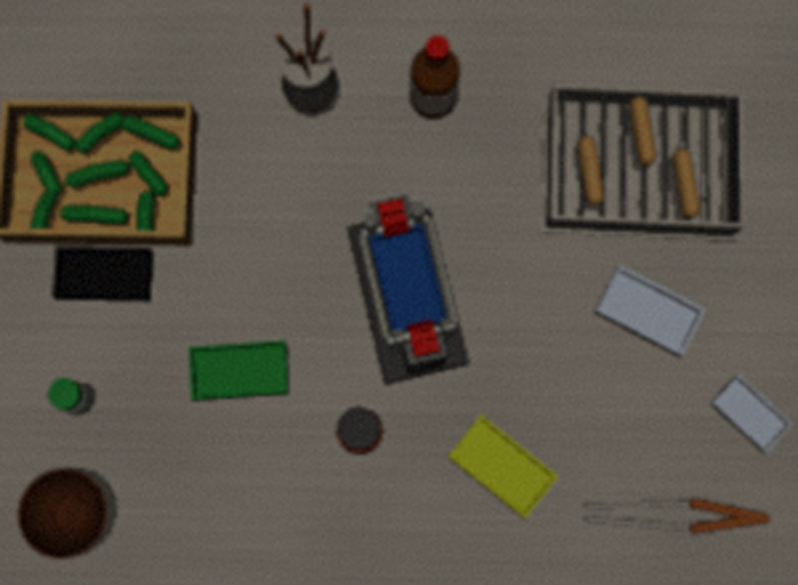

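```bash
cat >> h.py <<'E'
def rect(mask,ci,z):
    "min-area rectangle of the mask outline cast on height z: centre, long side, short side, yaw of the long side"
    m=mask.astype(np.uint8); n,l,s,_=cv2.connectedComponentsWithStats(m); k=1+np.argmax(s[1:,4])
    c=max(cv2.findContours((l==k).astype(np.uint8),cv2.RETR_EXTERNAL,cv2.CHAIN_APPROX_NONE)[0],key=len)[:,0]
    P=np.array([pix2w(ci,u,v,z)[:2] for u,v in c],np.float32)
    b=cv2.boxPoints(cv2.minAreaRect(P)); e=[b[1]-b[0],b[2]-b[1]]; e.sort(key=lambda q:-np.hypot(*q))
    y=np.arctan2(e[0][1],e[0][0]); y=(y+np.pi/2)%np.pi-np.pi/2
    return b.mean(0),np.hypot(*e[0]),np.hypot(*e[1]),y
def win(mask,ci,c,r,z=20):
    u,v=proj(ci,np.array([*c,z])); o=np.zeros_like(mask); u,v=int(u),int(v); a,b=max(v-r,0),max(u-r,0)
    o[a:v+r,b:u+r]=mask[a:v+r,b:u+r]; return o
E
python3 - <<'E'
from h import *
ci=viewer.camera_info('top'); im=cv2.imread('pics/top1.png')[:,:,::-1].astype(int)
print(im[213,168],im[226,374],im[213,140+60],im[221,285])
print('black',rect(win(im.max(2)<25,ci,(550,310),26),ci,20))
hsv=cv2.cvtColor(im.astype(np.uint8),cv2.COLOR_RGB2HSV)
print('blue',rect(win((hsv[...,0]>100)&(hsv[...,0]<130)&(hsv[...,1]>120),ci,(530,-50),35,106),ci,106))
viewer.read_camera('top')
for n in ['white_dish_mid','dispenser','blue_dish_mid']:
    for d in viewer.silhouettes(n,'top'): print(n,d['confidence'],d['mask'].sum(),rect(d['mask'],ci,{'w':20,'d':12,'b':106}[n[0]]))
c=viewer.camera_info('wrist'); o=robot.observe(); T=Rn.from_rotvec(o['tcp_rot']).as_matrix()
print('cam in tool',T.T@(-np.array(c['R']).T@c['t']-o['tcp_pos']),(np.array(c['R'])@T).round(2).tolist(),c['camera_matrix'])
E
```

```text
[12 12 11] [120 125 135] [98 93 86] [18 40 78]
black (array([548.2129 , 304.40656], dtype=float32), np.float32(109.77132), np.float32(57.86124), np.float32(1.5393537))
blue (array([530.0598 , -45.47918], dtype=float32), np.float32(109.85015), np.float32(60.578247), np.float32(0.24860919))
white_dish_mid 0.97 389 (array([ 394.50464, -434.2035 ], dtype=float32), np.float32(82.135796), np.float32(44.921425), np.float32(0.8138331))
white_dish_mid 0.69 762 (array([ 510.98236, -323.00134], dtype=float32), np.float32(113.16567), np.float32(65.561424), np.float32(1.0880276))
dispenser 0.73 1357 (array([539.35187 , -44.230286], dtype=float32), np.float32(210.0959), np.float32(100.31148), np.float32(0.24601555))
dispenser 0.21 547 (array([796.89966 ,  74.155106], dtype=float32), np.float32(100.71013), np.float32(68.93193), np.float32(0.21932328))
blue_dish_mid 0.57 814 (array([529.09326 , -44.214928], dtype=float32), np.float32(115.38594), np.float32(67.746925), np.float32(0.24548113))
blue_dish_mid 0.57 754 (array([426.89   , 133.22409], dtype=float32), np.float32(104.84038), np.float32(60.989697), np.float32(-1.4808413))
blue_dish_mid 0.57 791 (array([ 329.95428, -148.85219], dtype=float32), np.float32(105.08864), np.float32(59.171074), np.float32(0.90213645))
cam in tool [-169.21545635   -0.45101813  -69.72771286] [[0.0, 1.0, -0.0], [-0.25, 0.0, 0.97], [0.97, -0.0, 0.25]] [[318.0974234    0.         282.27113597]
 [  0.         318.0974234  207.17400443]
 [  0.           0.           1.        ]]
```

```bash
cat >> h.py <<'E'
def pose(p,yaw):
    best=None
    for y in (yaw,yaw+np.pi):
        q=kin.ik(list(p),list(down(y)))
        if q is not None and (best is None or abs(q[6])<best[0]): best=(abs(q[6]),down(y))
    return best[1]
def go(p,yaw):
    r=pose(p,yaw); robot.movep(list(p),list(r)); return r
def obs():
    o=robot.observe(); print('t',round(o['t'],2),'tcp',np.round(o['tcp_pos'],1),'F',np.round(o['contact_force'],1),'g',round(o['grip_width'],3))
    return o
E
python3 - <<'E'
from h import *
go((520,-47,330),0.247+np.pi/2); obs()
im,ci=snap('wrist','w_disp.png')
for d in viewer.pinpoint('dispenser','wrist')+viewer.pinpoint('catch_level','wrist')+viewer.pinpoint('blue_dish_mid','wrist'): print(d['confidence'],cam2w(ci,d['at']).round(1))
hsv=cv2.cvtColor(im,cv2.COLOR_RGB2HSV)
print('blue',rect((hsv[...,0]>100)&(hsv[...,0]<130)&(hsv[...,1]>120),ci,106))
for d in viewer.silhouettes('blue_dish_mid','wrist'): print(d['confidence'],rect(d['mask'],ci,106))
go((548,306,240),1.54-np.pi/2); obs()
im2,ci=snap('wrist','w_black.png'); m=win(im2.max(2)<25,ci,(548,306),150)
print('black',rect(m,ci,20))
for d in viewer.silhouettes('black_dish_mid','wrist'): print(d['confidence'],rect(d['mask'],ci,20))
for d in viewer.pinpoint('crate_face','wrist')+viewer.pinpoint('black_dish_mid','wrist')+viewer.pinpoint('shaker','wrist'): print(d['confidence'],cam2w(ci,d['at']).round(1))
obs(); print(robot.observe()['joints'])
cv2.imwrite('pics/two.png',cv2.resize(np.vstack([im,im2])[:,:,::-1],(400,600)))
E
```

```text
t 3.97 tcp [520.  -48.1 329.7] F [0.2 0.2 0. ] g 1.0
0.65 [371.6   7.7  -1.5]
0.44 [ 517.1 -326.9   13.6]
0.88 [ 335.2 -158.9    8.8]
0.73 [440.4 142.6  13.6]
0.55 [533.6 -48.5  96.5]
blue (array([530.07367, -45.72337], dtype=float32), np.float32(108.699066), np.float32(59.13044), np.float32(0.24616015))
0.81 (array([467.69635, 111.10126], dtype=float32), np.float32(95.10933), np.float32(54.508488), np.float32(-1.4727508))
0.78 (array([530.05835 , -45.627045], dtype=float32), np.float32(108.67912), np.float32(60.490864), np.float32(0.24681652))
0.57 (array([ 384.582  , -130.30063], dtype=float32), np.float32(94.894455), np.float32(53.756035), np.float32(0.9088775))
t 5.58 tcp [549.1 304.2 240.2] F [ 0.8  0.3 -1. ] g 0.999
black (array([549.86304, 298.5963 ], dtype=float32), np.float32(89.788734), np.float32(57.779697), np.float32(1.569729))
0.78 (array([550.39655, 307.48447], dtype=float32), np.float32(110.77211), np.float32(59.88688), np.float32(1.5671202))
0.82 [546.3 307.5  10.4]
0.81 [407.9 325.7   1.4]
t 5.83 tcp [548.7 304.9 240.4] F [-0.3  0.2  0.1] g 1.003
[ 0.03325468  0.56074591 -0.85026667  1.59383091  0.44573358  1.19123259
 -0.94200869]
```

View pics/two.png

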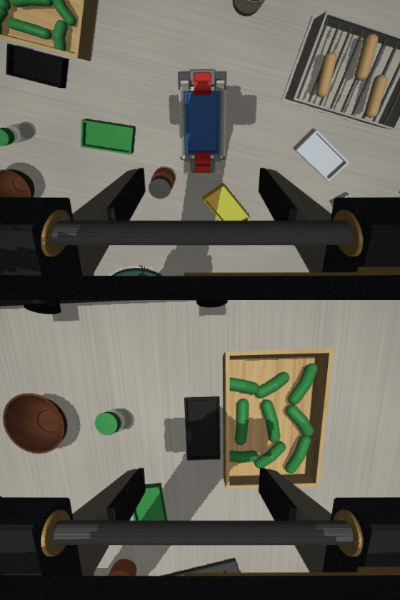

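```bash
python3 - <<'E'
from h import *
grip(0.0,20)
r=go((550,307,60),0); 
robot.servo_line([550,307,12],feed=80); obs()
robot.servo_line([502,305,12],feed=60); obs()
robot.servo_line([504,305,12],feed=60)
robot.servo_line([504,305,80],feed=150)
grip(0.85)
go((511,306,200),0); robot.hold(.3); o=obs()
im,ci=snap('wrist','w_black2.png')
for d in viewer.silhouettes('black_dish_mid','wrist'): print(d['confidence'],rect(d['mask'],ci,20))
for d in viewer.pinpoint('black_dish_mid','wrist')+viewer.pinpoint('shaker','wrist'): print(d['confidence'],cam2w(ci,d['at']).round(1))
E
```

```text
t 8.68 tcp [550.  307.3  12. ] F [-0.3  0.1 -0.3] g 0.005
t 9.63 tcp [502.  304.9  11.9] F [-0.  -0.4  0.3] g 0.001
t 12.53 tcp [510.5 305.7 198.8] F [-0.4 -0.1  0.6] g 0.852
0.73 (array([513.07654, 306.9061 ], dtype=float32), np.float32(109.88663), np.float32(61.186726), np.float32(-1.5684391))
0.85 [512.7 303.6  11.3]
```

View pics/w_black2.png

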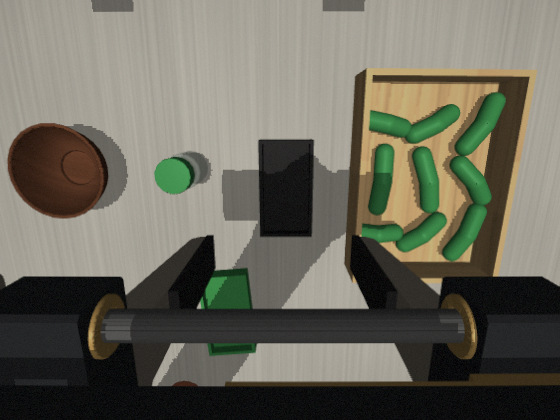

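```bash
python3 - <<'E'
from h import *
go((513,306.5,60),0); robot.servo_line([513,306.5,4],feed=100)
grip(0.3,30); obs()
robot.servo_line([513,306.5,180],feed=250)
go((530.3,-47,240),0.247+np.pi/2); robot.hold(.3); o=obs(); print(o['joints'])
im,ci=snap('wrist','w_held1.png')
for n in ['black_dish_mid','blue_dish_mid','dispenser','catch_level']:
  for d in viewer.pinpoint(n,'wrist'): print(n,d['confidence'],cam2w(ci,d['at']).round(1))
E
```

```text
t 14.47 tcp [513.4 306.7   4.6] F [-0.2 -0.3  3.2] g 0.652
t 17.56 tcp [530.3 -46.7 240. ] F [ 0.4  0.8 -2. ] g 0.652
[ 0.99439191  0.65382935 -1.36111056  1.80962449  0.67643851  1.25482059
  1.25936998]
black_dish_mid 0.59 [527.8 -44.8 247.2]
blue_dish_mid 0.85 [440.7 143.5  12. ]
blue_dish_mid 0.28 [528.1 -47.2 243.7]
catch_level 0.73 [7.816e+02 6.980e+01 4.000e-01]
catch_level 0.36 [ 688.9 -319.5    2.4]
```

View pics/w_held1.png

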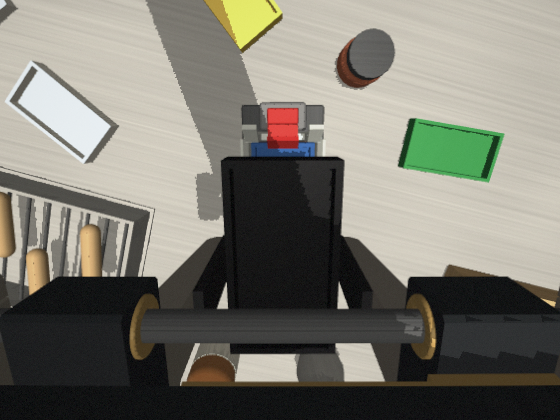

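```bash
python3 - <<'E'
from h import *
o=robot.observe(); c=viewer.camera_info('wrist'); T=Rn.from_rotvec(o['tcp_rot']).as_matrix()
off=T.T@(-np.array(c['R']).T@c['t']-o['tcp_pos']); RT=np.array(c['R'])@T
L=[cam for cam in ()]
y=.247; ex=np.array([np.cos(y),np.sin(y)]); ey=np.array([-ex[1],ex[0]]); C=np.array([530.3,-47])
def loc(w): return np.array([(w[:2]-C)@ex,(w[:2]-C)@ey]).round(1)
for u,v in ((222,158),(343,158)): print('dish corner',loc(pix2w(c,u,v,256)-np.r_[o['tcp_pos'][:2]-C,0]))
im=cv2.imread('pics/w_held1.png')[:,:,::-1]
# overview picture: which way round was the tool?
im0=cv2.imread('pics/w_disp.png')[:,:,::-1]
best=None
for yy in (y+np.pi/2,y-np.pi/2):
    R0=Rn.from_rotvec(down(yy)).as_matrix(); ci=dict(c); ci['R']=RT@R0.T; ci['t']=-ci['R']@(np.array([520,-48.1,329.7])+R0@off)
    print('proj',np.round(proj(ci,np.array([530,-47,106.]))))
    hsv=cv2.cvtColor(im0.copy(),cv2.COLOR_RGB2HSV); red=((hsv[...,0]<6)|(hsv[...,0]>174))&(hsv[...,1]>150)&(hsv[...,2]>60)
    n,l,s,ce=cv2.connectedComponentsWithStats(red.astype(np.uint8))
    for k in range(1,n):
        if s[k,4]>80:
            a=s[k]; print(a)
            for v in (a[1],a[1]+a[3]): print('  mid at row',v,loc(pix2w(ci,a[0]+a[2]/2-.5,v-.5,109)),loc(pix2w(ci,a[0]+a[2]/2-.5,v-.5,123)))
cv2.imwrite('pics/dz.png',cv2.resize(im0[80:260,220:340,::-1],None,fx=3.3,fy=3.3,interpolation=cv2.INTER_CUBIC))
E
```

```text
dish corner [-55.4 -28.2]
dish corner [-55.5  29.7]
proj [280. 191.]
[271 101  24  32 725]
  mid at row 101 [-108.7    2.6] [-107.7    2.6]
  mid at row 133 [-72.4   2.6] [-72.7   2.6]
[273 213  22  29 614]
  mid at row 213 [26.7  4. ] [22.9  4. ]
  mid at row 242 [65.9  4.1] [60.6  4.1]
proj [283. 175.]
[271 101  24  32 725]
  mid at row 101 [88.2  0.3] [87.2  0.3]
  mid at row 133 [51.8  0.3] [52.2  0.3]
[273 213  22  29 614]
  mid at row 213 [-47.2  -1.1] [-43.4  -1.1]
  mid at row 242 [-86.4  -1.2] [-81.2  -1.1]
```

View pics/dz.png

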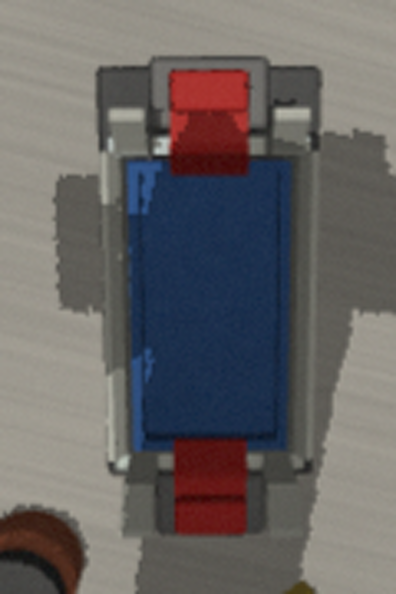

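```bash
python3 - <<'E'
from h import *
c=viewer.camera_info('wrist'); im=cv2.imread('pics/w_held1.png')[:,:,::-1].copy()
y=.247; ex=np.array([np.cos(y),np.sin(y)]); ey=np.array([-ex[1],ex[0]]); C=np.array([530.3,-47])
hsv=cv2.cvtColor(im,cv2.COLOR_RGB2HSV); red=((hsv[...,0]<6)|(hsv[...,0]>174))&(hsv[...,1]>150)&(hsv[...,2]>60)
red[:90]=0; red[170:]=0; red[:,:255]=0; red[:,310:]=0
vs,us=np.nonzero(red); print(us.min(),us.max(),vs.min(),vs.max())
w=pix2w(c,(us.min()+us.max())/2,vs.max()+.5,109)[:2]-C; a,b=w@ex+50.5,w@ey; print('offset',a,b)
tgt=C+ex*np.clip((a+2.3)/2,-2,2.5)+ey*np.clip((b-.4)/2,-1.5,1.5); print(tgt)
def P(z): return [*tgt,z]
robot.servo_line(P(200),feed=100); robot.hold(.2)
for z in (165,150,140,133,128,125):
    robot.servo_line(P(z),feed=50); o=obs()
    if abs(np.array(o['contact_force'])).max()>12: break
print(o['wrist_torque'])
snap('wrist','w_in1.png')
E
```

```text
267 298 108 147
offset 0.028719952470190435 1.0718567627137952
[531.34688878 -46.38958547]
t 19.41 tcp [531.5 -46.2 165.2] F [-0.1 -0.5 -1.1] g 0.647
t 19.86 tcp [531.2 -46.3 149.7] F [ 0.5 -0.7 -2.1] g 0.649
t 20.21 tcp [531.1 -46.4 139.6] F [-0.3  0.2 -0.5] g 0.65
t 20.5 tcp [531.1 -46.4 132.7] F [ 0.2 -0.4 -1.4] g 0.65
t 20.75 tcp [531.1 -46.4 127.7] F [ 0.8  0.3 -0.9] g 0.65
t 21.0 tcp [531.1 -46.4 124.8] F [-0.6  0.4  0. ] g 0.649
[ 0.04264505 -0.02933432 -0.00788979]
```

View pics/w_in1.png

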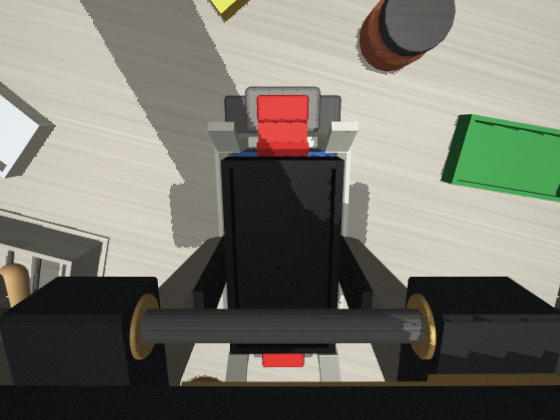

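```bash
cat >> h.py <<'E'
TG=np.array([531.1,-46.4])
def release_and_press(T=TG):
    P=lambda z:[*T,z]
    robot.servo_line(P(122.5),feed=40); obs()
    grip(0.85); obs(); robot.servo_line(P(152),feed=150)
    grip(0.0,20)
    robot.servo_line(P(128),feed=80); obs()
    for z in (120,112,104,98,93,89,87):
        robot.servo_line(P(z),feed=50); o=obs()
        if o['contact_force'][2]>45: print('stop'); break
    robot.hold(.2); obs()
    robot.servo_line(P(110),feed=60); robot.servo_line(P(200),feed=200)
E
python3 - <<'E'
from h import *
release_and_press(); robot.hold(.2); obs()
im,ci=snap('wrist','w_p1.png')
for n in ['black_dish_mid']:
  for d in viewer.pinpoint(n,'wrist'): print(n,d['confidence'],cam2w(ci,d['at']).round(1))
E
```

```text
t 21.3 tcp [530.9 -46.4 122.5] F [-1.8 -0.8  1.1] g 0.651
t 21.76 tcp [531.2 -46.4 122.5] F [ 0.1  0.4 -0.2] g 0.853
t 23.73 tcp [530.7 -46.2 127.4] F [-0.   0.4  0.5] g 0.004
t 24.04 tcp [531.2 -46.3 119.9] F [-0.4 -0.   0.9] g 0.004
t 24.35 tcp [530.9 -46.4 111.9] F [-0.4 -0.   0.8] g 0.003
t 24.66 tcp [530.7 -46.5 103.8] F [0.2 0.5 0.1] g 0.007
t 24.93 tcp [531.  -46.5  97.9] F [ 0.1 -0.1 -0.1] g 0.008
t 25.18 tcp [531.2 -46.4  93.3] F [-0.1  0.3  5. ] g 0.003
t 25.43 tcp [531.2 -46.4  89.3] F [-1.4  0.3  6. ] g 0.006
t 25.68 tcp [531.3 -46.4  87.4] F [-1.2 -0.5  6. ] g 0.004
t 25.88 tcp [531.2 -46.4  87.4] F [-0.5 -0.8  5.1] g 0.005
t 27.21 tcp [530.4 -46.5 198.6] F [ 0.1  0.  -0.8] g 0.005
```

View pics/w_p1.png

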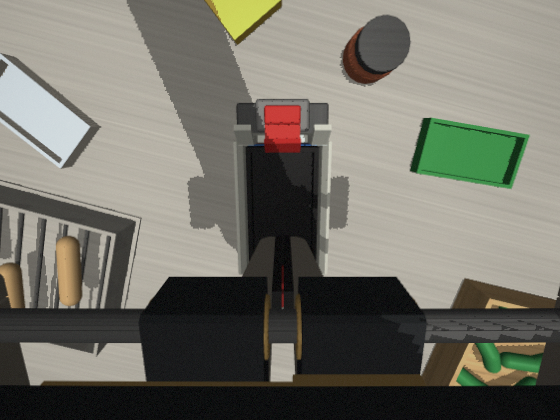

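```bash
python3 - <<'E'
from h import *
r=robot.observe()['tcp_rot']
robot.servo_line([500,-75,330],feed=300); grip(0.85); robot.hold(.2); obs()
im,ci=snap('wrist','w_chk1.png')
for n in ['black_dish_mid','white_dish_mid']:
  for d in viewer.pinpoint(n,'wrist'): print(n,d['confidence'],cam2w(ci,d['at']).round(1))
for d in viewer.silhouettes('black_dish_mid','wrist'): print(rect(d['mask'],ci,106))
for d in viewer.silhouettes('white_dish_mid','wrist'): print(rect(d['mask'],ci,20))
im2,c2=snap('scene','s2.png')
for d in viewer.pinpoint('black_dish_mid','scene'): print(d['confidence'],cam2w(c2,d['at']).round(1))
u,v=map(int,proj(ci,np.array([531,-46,106.]))); A=cv2.resize(im[max(v-75,0):v+75,u-60:u+60],(400,500),interpolation=cv2.INTER_CUBIC)
u,v=map(int,proj(c2,np.array([531,-46,90.]))); B=cv2.resize(im2[v-50:v+50,u-40:u+40],(400,500),interpolation=cv2.INTER_CUBIC)
cv2.imwrite('pics/chk1.png',np.hstack([A,B])[:,:,::-1])
E
```

```text
t 29.32 tcp [500. -75. 330.] F [0.6 0.6 1.2] g 0.85
black_dish_mid 0.78 [528.9 -43.9  96.9]
white_dish_mid 0.95 [ 397.5 -438.7    7. ]
white_dish_mid 0.77 [ 516.1 -329.    10.3]
(array([530.63513, -45.19876], dtype=float32), np.float32(110.23317), np.float32(59.339893), np.float32(0.24250615))
(array([ 512.3278, -320.0835], dtype=float32), np.float32(114.01138), np.float32(67.36731), np.float32(1.0830082))
(array([ 397.88257, -428.65402], dtype=float32), np.float32(87.43577), np.float32(50.625023), np.float32(0.80148923))
0.69 [534.3 -44.7  95.5]
```

View pics/chk1.png

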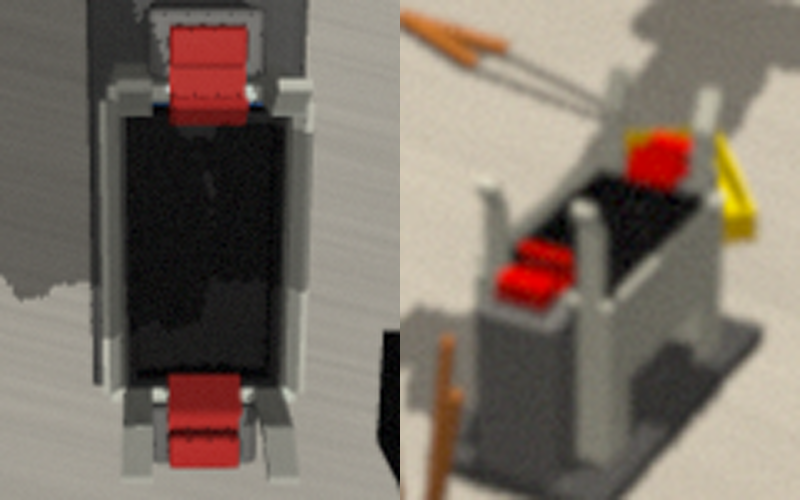

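```bash
python3 - <<'E'
from h import *
go((513,-323,210),1.085-np.pi/2); robot.hold(.3); obs()
im,ci=snap('wrist','w_white.png')
for n in ['white_dish_mid']:
  for d in viewer.pinpoint(n,'wrist'): print(n,d['confidence'],cam2w(ci,d['at']).round(1),np.round(proj(ci,cam2w(ci,d['at']))))
for d in viewer.silhouettes('white_dish_mid','wrist'): print(d['confidence'],rect(d['mask'],ci,20))
g=cv2.cvtColor(im,cv2.COLOR_RGB2HSV); m=win(((im[...,2].astype(int)-im[...,0])>5)&(im[...,2]>110),ci,(513,-323),110)
print(rect(m,ci,20))
E
```

```text
t 31.47 tcp [ 513.1 -322.7  210.1] F [ 0.2 -0.7  0.4] g 0.854
white_dish_mid 0.63 [ 516.5 -325.9   10.4] [287. 188.]
white_dish_mid 0.55 [ 395.9 -439.     7.5] [245. 304.]
0.88 (array([ 413.08072, -421.08362], dtype=float32), np.float32(56.346966), np.float32(43.89549), np.float32(0.8197881))
0.73 (array([ 513.77747, -323.7661 ], dtype=float32), np.float32(110.00715), np.float32(60.361973), np.float32(1.0908858))
(array([ 416.144 , -417.7567], dtype=float32), np.float32(43.16346), np.float32(32.859497), np.float32(-0.752296))
```

View pics/w_white.png

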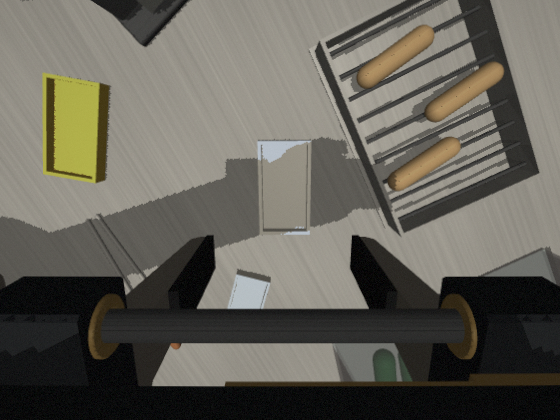

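The larger white dish (110 × 60 mm) is centred at pixel (285,187). The look-alike at (250,290) measures about 82 × 45 mm in the top view, so it's not the one.

```bash
python3 - <<'E'
from h import *
p=[513.9,-323.9]; yw=1.09-np.pi/2
go((*p,60),yw); robot.servo_line([*p,4],feed=100)
grip(0.3,30); obs()
robot.servo_line([*p,200],feed=250); obs()
go((*TG,240),0.247+np.pi/2); robot.hold(.3); o=obs()
im,ci=snap('wrist','w_held2.png')
for n in ['white_dish_mid','black_dish_mid']:
  for d in viewer.pinpoint(n,'wrist'): print(n,d['confidence'],cam2w(ci,d['at']).round(1))
robot.servo_line([*TG,200],feed=100); robot.hold(.2)
for z in (165,150,140,133,128,125):
    robot.servo_line([*TG,z],feed=50); o=obs()
    if abs(np.array(o['contact_force'])).max()>12: break
snap('wrist','w_in2.png')
E
```

```text
t 33.38 tcp [ 514.3 -324.2    4.6] F [ 0.3 -0.9  2.5] g 0.652
t 34.32 tcp [ 512.7 -323.7  198.4] F [-0.3  0.2 -1.8] g 0.646
t 36.02 tcp [531.1 -46.8 239.9] F [ 0.2 -0.1 -1.8] g 0.652
white_dish_mid 0.74 [534.1 -50.1 249.3]
t 37.77 tcp [531.3 -46.3 165.2] F [ 0.6 -0.2 -0.7] g 0.65
t 38.23 tcp [530.9 -46.3 149.7] F [ 1.1  0.1 -1. ] g 0.651
t 38.58 tcp [530.9 -46.4 139.6] F [ 0.4 -0.6 -0.9] g 0.649
t 38.87 tcp [530.8 -46.4 132.6] F [ 0.5  0.  -1.7] g 0.652
t 39.12 tcp [530.9 -46.4 127.7] F [-0.3 -0.1 -1.4] g 0.647
t 39.37 tcp [531.  -46.4 124.9] F [ 0.5  0.2 -1. ] g 0.652
```

View pics/w_in2.png

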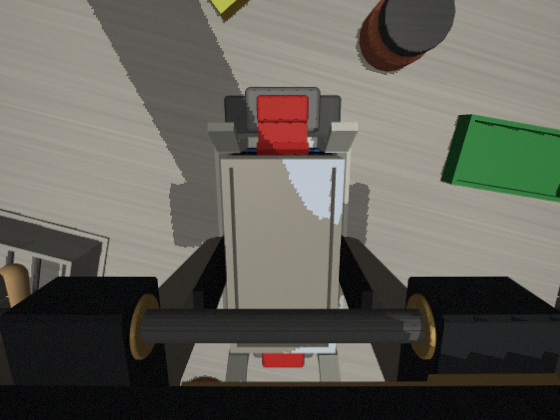

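```bash
python3 - <<'E'
from h import *
release_and_press()
robot.servo_line([500,-75,330],feed=300); robot.hold(.2); obs()
im,ci=snap('wrist','w_chk2.png')
for n in ['white_dish_mid','black_dish_mid','blue_dish_mid']:
  for d in viewer.pinpoint(n,'wrist'): print(n,d['confidence'],cam2w(ci,d['at']).round(1))
for d in viewer.silhouettes('white_dish_mid','wrist'): print(rect(d['mask'],ci,106))
im2,c2=snap('scene','s3.png')
for n in ['white_dish_mid','black_dish_mid','blue_dish_mid']:
  for d in viewer.pinpoint(n,'scene'): print(n,d['confidence'],cam2w(c2,d['at']).round(1))
u,v=map(int,proj(ci,np.array([531,-46,106.]))); A=cv2.resize(im[max(v-75,0):v+75,u-60:u+60],(400,500),interpolation=cv2.INTER_CUBIC)
u,v=map(int,proj(c2,np.array([531,-46,90.]))); B=cv2.resize(im2[v-50:v+50,u-40:u+40],(400,500),interpolation=cv2.INTER_CUBIC)
cv2.imwrite('pics/chk2.png',np.hstack([A,B])[:,:,::-1])
E
```

```text
t 39.67 tcp [530.8 -46.4 122.5] F [-1.1 -0.3  1.7] g 0.65
t 40.12 tcp [531.2 -46.4 122.5] F [-0.4 -0.6 -0.4] g 0.849
t 42.1 tcp [530.7 -46.2 127.4] F [ 1.   0.4 -0.3] g 0.004
t 42.41 tcp [532.  -46.1 120.4] F [ 0.6 -0.2  1.7] g 0.008
t 42.72 tcp [531.3 -46.3 112.1] F [0.7 0.6 1.4] g 0.008
t 43.02 tcp [530.9 -46.4 103.9] F [-0.1 -0.4  0.3] g 0.002
t 43.29 tcp [531.  -46.4  97.9] F [-0.   1.5  0.7] g 0.004
t 43.54 tcp [531.1 -46.4  93.3] F [-0.4 -1.2  6.3] g 0.005
t 43.79 tcp [531.2 -46.4  89.4] F [-0.1 -0.6  5.7] g 0.005
t 44.04 tcp [531.1 -46.4  87.5] F [-0.9  0.1  7. ] g 0.006
t 44.24 tcp [531.1 -46.4  87.5] F [-0.7  0.8  8.1] g 0.004
t 46.18 tcp [499.4 -74.8 328.5] F [-0.3  0.3  0.9] g 0.007
white_dish_mid 0.9 [ 398.7 -439.3    8.6]
white_dish_mid 0.81 [533.2 -45.7  97.4]
blue_dish_mid 0.76 [ 334.4 -157.     9.9]
blue_dish_mid 0.71 [443.  142.2  11.3]
(array([530.0409  , -45.427856], dtype=float32), np.float32(111.21707), np.float32(59.87277), np.float32(0.25062323))
(array([ 404.0872, -368.0771], dtype=float32), np.float32(71.94276), np.float32(41.688137), np.float32(0.8072175))
(array([525.42865, -48.20114], dtype=float32), np.float32(183.83478), np.float32(85.05362), np.float32(0.23430562))
(array([413.50204, 245.70062], dtype=float32), np.float32(39.71857), np.float32(33.6155), np.float32(0.4622804))
white_dish_mid 0.64 [530.8 -46.2 102.1]
white_dish_mid 0.54 [ 401.  -436.8    4.3]
blue_dish_mid 0.59 [436.4 143.3  10.3]
blue_dish_mid 0.55 [ 335.4 -155.1   11.4]
```

View pics/chk2.png

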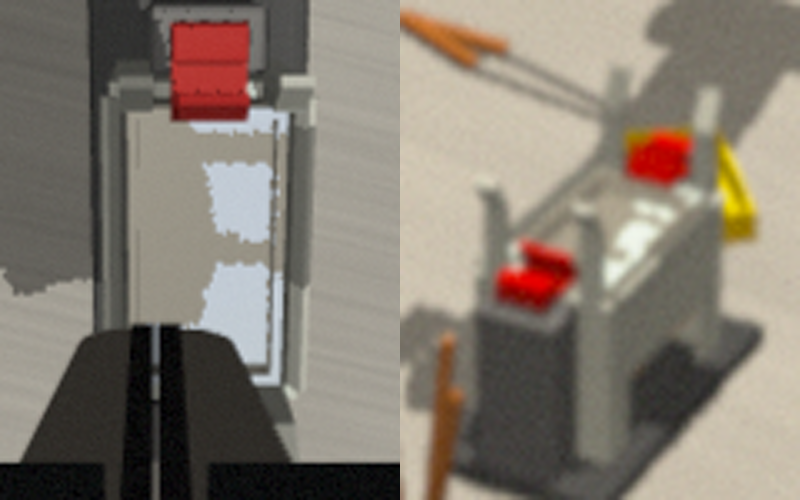

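```bash
python3 - <<'E'
from h import *
from h import viewer
c2=viewer.camera_info('scene')
def reds(f):
    im=cv2.imread('pics/'+f)[150:280,220:360]; h=cv2.cvtColor(im,cv2.COLOR_BGR2HSV)
    m=((h[...,0]<6)|(h[...,0]>174))&(h[...,1]>170)&(h[...,2]>80)
    n,l,s,c=cv2.connectedComponentsWithStats(m.astype(np.uint8)); return [(s[k].tolist(),c[k].round(1).tolist()) for k in range(1,n) if s[k,4]>40]
for f in ('scene1.png','s2.png','s3.png'): print(f,reds(f))
grip(0.85); robot.hold(.1); im,ci=snap('wrist','w_fin.png')
u,v=map(int,proj(ci,np.array([531,-46,106.]))); cv2.imwrite('pics/fin.png',cv2.resize(im[max(v-75,0):v+75,u-60:u+60,::-1],(400,500),interpolation=cv2.INTER_CUBIC)); obs()
E
```

```text
scene1.png [([75, 34, 13, 9, 84], [81.5, 38.0]), ([50, 55, 15, 13, 124], [56.8, 61.2])]
s2.png [([75, 34, 13, 10, 98], [81.2, 38.4]), ([50, 54, 15, 14, 153], [57.2, 60.3])]
s3.png [([75, 34, 13, 9, 81], [81.6, 37.8]), ([49, 55, 16, 13, 119], [56.8, 61.4])]
t 47.98 tcp [500. -75. 330.] F [ 0.5 -0.6 -0.7] g 0.85
```

View pics/fin.png

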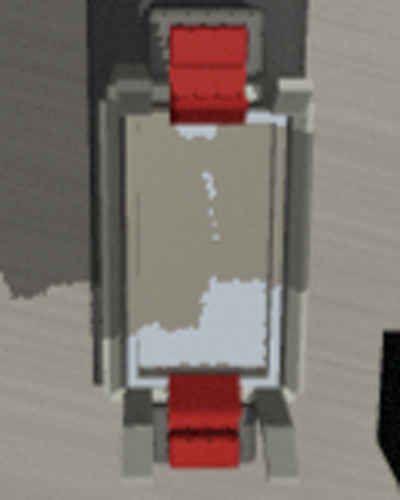

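Both catches lie over the white rim, in the same places as in the earlier pictures, so I'm handing in.

```bash
python3 -c "
from h import *
robot.job_done()"
```

```text
the job is handed in; nothing more can be done
```

I loaded the black dish and then the white dish into the dispenser and handed the job in at about 48 s. No verdict is reported.

**What I did:** I dragged the black dish about 37 mm away from the crate, gripped it and set it in the well. I pressed it down with shut fingers to about 87 mm above the counter. The larger white dish then went in the same way.

**Last checks:**
- **Catches:** In the last wrist picture both red catches lie over the white rim. In the scene camera they sit within about 1 px of their starting places.
- **White dish:** The wrist camera puts its centre at (533, -46, 97) mm, against an expected height of 96 mm. Its outline is centred in the well and lines up with it. The scene camera gave a height of 102 mm, which disagrees; I trusted the closer wrist view and the press contact.
- **Press contact:** Both dishes met the fingers only between about 98 and 93 mm. A dish still resting on the catches would have touched at about 126 mm. Each seems to have slipped past the catches with little force, or on its own when released, before the full press.
- **Not checked:** Black and blue are hidden under white, so I did not see them directly after the last press. Black was seen seated at about 96 mm before white went in. I did not measure the bystanders again; I felt no unexpected contact.

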